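# Sweep filter-media rings off the draining stand into the catch tray

### The job

With the tips of your fingers, sweep the three white ceramic rings across the draining stand and over its far edge so that all three drop into the catch tray waiting there; the tray is shorter than the edge, so steer them to it. Only push the rings, do not pick them up or carry them. Leave the grey pipe fitting standing where it is on the stand, and do not disturb the pump and the jar on the bench.

Things in the scene. Friction and masses are not known exactly. Their poses are not given: they have to be found in the camera images.
- stand: low draining stand, a flat dark steel plate on four legs, fixed to the bench: 220 mm (its x) by 420 mm (its y), top surface flat, without rims, 70 mm above the bench. Origin on the bench under the plate's centre; its x axis points away from the robot to the far long edge, which lies 110 mm from the origin; y runs along that edge. The four small things on it stand in a row along y, about 20 mm to the robot's side of the plate's middle line, about 90 mm apart, in any order.
- tray: open white plastic catch tray, fixed on the bench at the stand's far edge with its near 24 mm tucked under the plate: outside 148 mm (x) by 228 mm (y) by 45 mm high, walls and floor 4 mm thick, so its rim is 25 mm below the stand's top. Axes parallel to the stand's. Origin at the centre of its underside, 160 mm beyond the stand's origin along x and up to 50 mm to either side of it along y.
- ring1_center (a point): white ceramic filter-media ring lying flat on the stand, loose: outside diameter 34 mm, hole 16 mm, 18 mm high, about 25 g. The point is its centre, half-way up (9 mm above the stand's top while it lies there).
- ring2_center (a point): white ceramic filter-media ring lying flat on the stand, loose: outside diameter 34 mm, hole 16 mm, 18 mm high, about 25 g. The point is its centre, half-way up (9 mm above the stand's top while it lies there).
- ring3_center (a point): white ceramic filter-media ring lying flat on the stand, loose: outside diameter 34 mm, hole 16 mm, 18 mm high, about 25 g. The point is its centre, half-way up (9 mm above the stand's top while it lies there).
- fitting: light grey plastic pipe fitting standing upright on the stand, loose, to be left alone: round foot 34 mm across and 16 mm high, then a 25 mm wide spigot, 42 mm high in all. Origin at the centre of its underside; z is its axis.
- pump: small blue and black circulation pump standing on the bench to the left of the stand, loose: 68 mm across, 86 mm high, a side outlet reaching 52 mm from its axis. Origin at the centre of its underside. To be left alone.
- jar: clear jar with a white cap standing on the bench to the right of the stand, loose: 72 mm across, 90 mm high. Origin at the centre of its underside. To be left alone.

How it is judged:
At the end, for the whole second after the job is handed in: All three ring centres lie inside the tray (within 70 mm of its centre along x, 110 mm along y) and below its rim, at rest (under 0.03 m/s); the fitting is upright (0.2 rad); fitting, pump and jar are each within 20 mm of where they stood (x of ring1_center in the frame of tray between -0.07 and 0.07 m and y of ring1_center in the frame of tray between -0.11 and 0.11 m and z of each of ring1_center, ring2_center, ring3_center in the frame of tray below 0.045 m and linear speed of each of ring1, ring2, ring3 below 0.03 m/s and x of ring2_center in the frame of tray between -0.07 and 0.07 m and y of ring2_center in the frame of tray between -0.11 and 0.11 m and x of ring3_center in the frame of tray between -0.07 and 0.07 m and y of ring3_center in the frame of tray between -0.11 and 0.11 m and distance of each of fitting, pump, jar from where it was at the start of the episode below 0.02 m and angle between fitting's own z axis and vertical below 0.2 rad); the robot touches nothing.
It fails at once if a ring is lifted (its centre more than 21 mm above where it lay) (height (world z) of any of ring1_center, ring2_center, ring3_center above 0.1 m).
It fails at once if a ring is carried out over the tray (centre 45 mm past the stand's edge and still at the height of its top) instead of dropping off the edge ((x of ring1_center in the frame of stand above 0.155 m and height (world z) of ring1_center above 0.07 m) or (x of ring2_center in the frame of stand above 0.155 m and height (world z) of ring2_center above 0.07 m) or (x of ring3_center in the frame of stand above 0.155 m and height (world z) of ring3_center above 0.07 m)).
It fails at once if the pipe fitting is shoved more than 20 mm or tipped over (distance of fitting from where it was at the start of the episode above 0.02 m or angle between fitting's own z axis and vertical above 0.4 rad).
It fails at once if the pump or the jar is shoved more than 20 mm (distance of any of pump, jar from where it was at the start of the episode above 0.02 m).
It also fails if it takes over 51 s, if anything falls off the work surface, if the arm or the gripper's body presses on something with over 40 N, if the wrist force passes 120 N, or if a joint passes its speed limit or range.

### The arm

A 7-joint arm with a two-finger parallel gripper is mounted at the origin on the work surface. World frame = base frame: x ahead of the robot, y to its left, z up, the work surface at z = 0. Lengths are in m, angles in rad, forces in N, time in s.
With the tool pointing down it reaches from about 0.4 to 0.875 m from the base axis. Payload 19.3 kg.
Tool frame: the origin (TCP) lies between the finger pads; the fingertips stand 17 mm ahead of it and the grasp point (between the pads) lies 2 mm behind it; x points along the fingers, y is the direction in which the jaws open and shut, and the axes are right-handed (so a half turn about x gives the same grasp; the last joint's range is limited). The gripper opens to 85 mm and grips with 20 to 120 N. Pads are 22 mm wide; open, the fingers measure 114 mm over their backs; the gripper's body (76 mm by 85 mm) begins 54 mm behind the grasp point. The pads swing forward as they close: fully open they stand 13 mm farther back than shut.
Start: joints at [1.212, 0.521, -0.036, 1.599, 0.021, 1.021, -0.113], TCP at [0.178, -0.599, 0.248] pointing down, gripper open.
Joint ranges: [-2.91, 2.91], [-0.3, 2.13], [-1.5, 1.42], [0.17, 2.43], [-1.26, 4.41], [0.16, 1.93], [-2.52, 2.52]. Speed limits (rad/s): [1.89, 1.89, 2.39, 2.39, 3.01, 3.01, 3.01].

### API

Orientations are given as [roll, pitch, yaw] about the fixed x, y, z axes, in that order (R = Rz(yaw) Ry(pitch) Rx(roll)).
In Python, from workcell import bot gives the robot as it stands.
- The arm moves only by the shell command python3 -m creep 'ROWS' [FORCE]. ROWS is JSON, a list of rows, each an object of numbers: "wx", "wy", "wz": the turn, a rotation vector about the tool's x, y, z in degrees; "tx", "ty", "tz": the shift along the tool's x, y, z in m; "claw": the closure, from 0 (fully open) to 1 (shut). A call has 1 to 8 rows; each row is the pose to reach, as a shift and turn from the pose measured when the call began, along the tool's axes at that moment; what a row does not reach only later rows make up. A row lasts 1/10 s, in which the tool goes at most 50 mm and 8.59 degrees, less where a joint would pass 70% of its speed; a pose out of reach is approached as far as the arm can. A call with a gripper value outside its range is refused whole. The fingers move at their own pace and stop on an object; FORCE is the grip in N (left out, the last holds). Time passes only in rows, so rows that repeat a pose let the fingers close. It gives the time, the measured TCP pose, the force and the opening at its end, in the units of the state.
- bot.observe(): the state, without advancing time (a new reading comes with each control period).
- bot.grab_frame(name): name is "scene" or "top" or "wrist"; returns the picture (480x640x3 uint8, blue, green, red); there is no depth.
- bot.get_calibration(name): a dict with "fx", "fy", "cx", "cy" (pixels), "R" (3x3) and "t" (3): a world point X has camera coordinates R X + t. Camera axes: x right, y down, z forward; pixel columns grow to the right and rows downward; lengths in m; the calibration is good to about 2 mm. The wrist camera is an equidistant fisheye: a pixel r from the principal point sees the ray r / f radians off the axis. A picture is of the moment at which its call begins: read the wrist's pose just before it. get_calibration takes no time and is no camera call; for the wrist camera it gives the pose at the moment of the call.
- bot.job_done(): hands the job in, once; it reports no verdict.
The state is a dict: "clock": time; "qpos": joint angles; "qd": joint speeds; "joint_efforts": joint torques, N m; "position": TCP position; "tool_rot": TCP orientation; "force": force on the tool from outside, world axes, zero at the start; "moment": the same for the moment, N m; "grip_width": finger opening in m.
Only numpy, scipy, OpenCV 4.12 (cv2) and the standard library are available. Lean on these libraries where they do the work, as an engineer would, in place of code of your own. Each camera call takes 0.05 s, during which the arm holds its last target.

## Working session

There is one attempt and no reset: what is moved stays moved. The work goes in short steps, Python scripts to look and compute and a shell command to move; the robot and the scene stay as the last step left them, time stands still between calls to the robot, and variables do not carry over. Pictures are saved under pics/ and viewed, and the job is handed in when it is done.

```bash
ls; mkdir -p pics
python3 - <<'E'
from workcell import bot
import cv2
print(bot.observe())
for n in("scene","top"):
    cv2.imwrite(f"pics/{n}0.png",bot.grab_frame(n)); print(n,bot.get_calibration(n))
E
```

```text
pics
{'clock': 0.0, 'qpos': array([ 1.21179673,  0.52199357, -0.0363297 ,  1.60001466,  0.02121557,
        1.02109473, -0.11281872]), 'qd': array([-0.00062265,  0.0011005 , -0.00122902, -0.00067753,  0.00088816,
        0.00027622,  0.0001618 ]), 'joint_efforts': array([ 1.35380156e-03, -9.27112055e+01,  1.98137775e+00, -3.69938028e+01,
        1.81963854e-02,  8.02477385e-03, -3.52546033e-05]), 'position': array([ 0.17787239, -0.59881951,  0.24773605]), 'tool_rot': array([-1.48827667,  1.5696715 ,  1.94209714]), 'force': array([-0.58180969,  0.2357493 , -0.38165125]), 'moment': array([-0.02040835,  0.00401789,  0.0365618 ]), 'grip_width': 0.08552502079648316}
scene {'fx': 472.3059157725149, 'fy': 472.3059157725149, 'cx': 322.11534999609256, 'cy': 250.61710413126545, 'R': array([[ 0.78355078,  0.62130945, -0.00476813],
       [ 0.38801175, -0.49529742, -0.7772563 ],
       [-0.48527833,  0.60716969, -0.62916605]]), 't': array([-0.4742375 , -0.17028535,  1.30932295])}
top {'fx': 523.3078929272261, 'fy': 523.3078929272261, 'cx': 328.75766005829445, 'cy': 238.23555419586594, 'R': array([[ 0.02631703, -0.99957922, -0.01219827],
       [-0.99614866, -0.02520186, -0.08398048],
       [ 0.08363772,  0.01436141, -0.99639273]]), 't': array([0.00229813, 0.60573522, 1.37308541])}
```

View pics/top0.png

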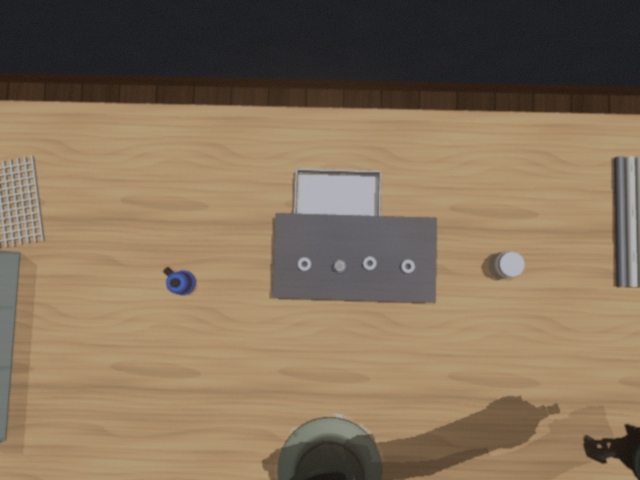

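View pics/scene0.png

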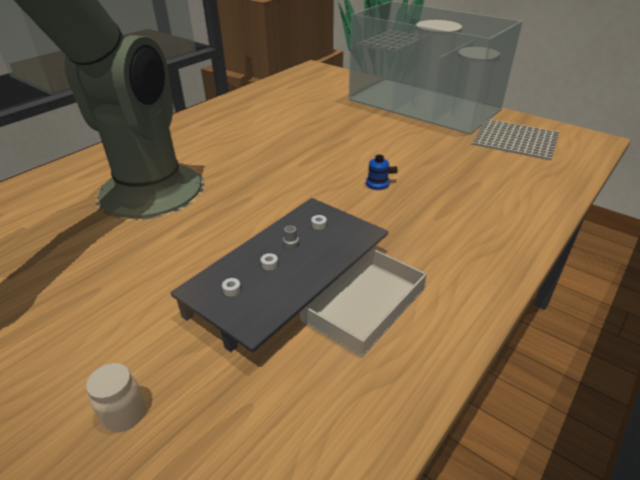

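The top view shows the plate corners near (276,213), (437,218), (436,302) and (272,299). Rings are at about (304,264), (370,263) and (408,266), the fitting at (340,266), and the tray rim spans (296..380, 170). Next I refine these and convert them to positions.

```bash
cat > h.py <<'E'
import numpy as np, cv2
from workcell import bot
def ray(c,u,v,z):
    R=np.array(c["R"]);t=np.array(c["t"])
    d=R.T@np.array([(u-c["cx"])/c["fx"],(v-c["cy"])/c["fy"],1]);o=-R.T@t
    return o+d*(z-o[2])/d[2]
def proj(c,X):
    p=np.array(c["R"])@np.array(X)+np.array(c["t"]); return p[0]/p[2]*c["fx"]+c["cx"],p[1]/p[2]*c["fy"]+c["cy"]
E
python3 - <<'E'
from h import *
im=cv2.imread("pics/top0.png"); c=bot.get_calibration("top")
cr=im[160:310,265:445]; cv2.imwrite("pics/crop.png",cv2.resize(cr,None,fx=4.4,fy=4,interpolation=cv2.INTER_CUBIC))
g=im.max(2).astype(int); sat=g-im.min(2)
m=((g<110)&(sat<30)).astype(np.uint8); m[:200]=0;m[310:]=0;m[:,:262]=0;m[:,450:]=0
n,l,s,ce=cv2.connectedComponentsWithStats(m); k=1+s[1:,4].argmax()
cn=max(cv2.findContours((l==k).astype(np.uint8),0,1)[0],key=cv2.contourArea)
P=np.array([ray(c,u,v,.07)[:2] for u,v in cn[:,0]],np.float32)
print("plate",cv2.minAreaRect(P))
hull=cv2.convexHull(cn);print(cv2.approxPolyDP(hull,4,True).reshape(-1,2).tolist())
m=((g>110)&(sat<40)).astype(np.uint8); m[:235]=0;m[290:]=0;m[:,:285]=0;m[:,425:]=0
n,l,s,ce=cv2.connectedComponentsWithStats(m)
for i in range(1,n):
    if s[i,4]>20: print(s[i],ce[i],ray(c,*ce[i],.088), ray(c,*ce[i],.112))
for uv in [(295,170),(380,171)]: print("tray far rim",ray(c,*uv,.045))
for uv in [(294,213),(379,216)]: print("tray side rim",ray(c,*uv,.045))
print("jar",ray(c,511,264,.09),"pump",ray(c,180,283,.086),ray(c,167,271,.06))
E
```

```text
plate ((0.5547109246253967, -0.0487818568944931), (0.41693419218063354, 0.22152312099933624), 89.89706420898438)
[[435, 219], [433, 301], [273, 296], [277, 214]]
[363 255  14  16 158] [369.58227848 262.62658228] [ 0.54069195 -0.0882897   0.088     ] [ 0.53975087 -0.08673662  0.112     ]
[297 256  15  16 156] [304.20512821 263.44871795] [0.53430454 0.07777625 0.088     ] [0.53347864 0.07633497 0.112     ]
[334 259  13  13 119] [339.8907563  265.21848739] [ 0.53216017 -0.01306511  0.088     ] [ 0.53137293 -0.01286842  0.112     ]
[401 259  15  15 157] [408.07006369 265.73248408] [ 0.53534017 -0.18596158  0.088     ] [ 0.53449559 -0.18264737  0.112     ]
tray far rim [0.78409762 0.11244917 0.045     ]
tray far rim [ 0.78675754 -0.11393888  0.045     ]
tray side rim [0.66854852 0.11143155 0.045     ]
tray side rim [ 0.66611732 -0.11348468  0.045     ]
jar [ 0.54638    -0.44524394  0.09      ] pump [0.47643066 0.392844   0.086     ] [0.50638731 0.43605325 0.06      ]
```

View pics/crop.png

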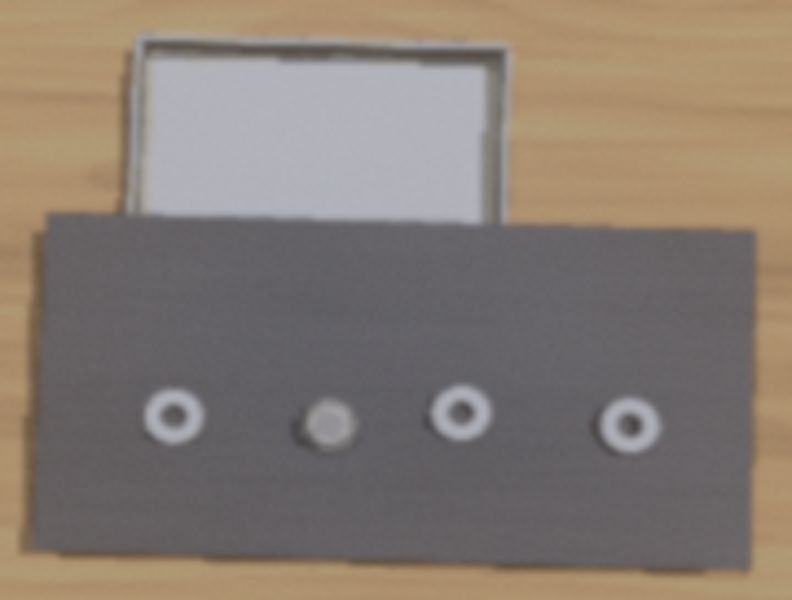

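```bash
cat >> h.py <<'E'
from scipy.spatial.transform import Rotation as Ro
np.set_printoptions(precision=4,suppress=True)
def cur():
    s=bot.observe(); return np.array(s["position"]),Ro.from_euler("xyz",s["tool_rot"]),s
def plan(p,h,sgn=None):
    p0,R0,s=cur(); h=np.radians(h)
    for sg in ([1,-1] if sgn is None else [sgn]):
        z=sg*np.array([np.cos(h),np.sin(h),0]);x=np.array([0,0,-1.]);y=np.cross(z,x)
        R=Ro.from_matrix(np.c_[x,y,z])
        print(sg,"t",R0.inv().apply(np.array(p)-p0).round(4),"w",(R0.inv()*R).as_rotvec(degrees=True).round(2))
def push(ring,goal,back):
    """TCP start (back m clear) and end for pushing ring centre to goal"""
    ring=np.array(ring);goal=np.array(goal);d=goal-ring;L=np.hypot(*d);d/=L
    print("heading",np.degrees(np.arctan2(d[1],d[0])).round(2),"start",(ring-d*(.023+back)).round(4),"end",(goal-d*.023).round(4),"dist",L+back)
    return np.degrees(np.arctan2(d[1],d[0]))
E
python3 - <<'E'
from h import *
print(cur()[1].as_matrix(),cur()[2]["qpos"])
push([.540,-.088],[.677,-.045],.025);push([.535,-.1855],[.677,-.068],.025);push([.534,.078],[.677,.05],.025)
plan([.494,-.102,.14],17.4)
E
```

```text
[[-0.0003  0.2848 -0.9586]
 [ 0.0009 -0.9586 -0.2848]
 [-1.     -0.0009  0.0001]] [ 1.2118  0.5219 -0.0363  1.5999  0.0212  1.0211 -0.1128]
heading 17.43 start [ 0.4942 -0.1024] end [ 0.6551 -0.0519] dist 0.1685896932234344
heading 39.61 start [ 0.498  -0.2161] end [ 0.6593 -0.0827] dist 0.20931020047734744
heading -11.08 start [0.4869 0.0872] end [0.6544 0.0544] dist 0.1707154761856132
1 t [ 0.1081 -0.3862 -0.4445] w [179.15   0.08  -0.01]
-1 t [ 0.1081 -0.3862 -0.4445] w [-0.85  0.    0.05]
```

```bash
python3 -m creep '[{"tx":0,"ty":-0.193,"tz":-0.222,"claw":0.72},{"tx":0,"ty":-0.193,"tz":-0.222,"claw":0.72},{"tx":0,"ty":-0.193,"tz":-0.222,"claw":0.72},{"tx":0,"ty":-0.193,"tz":-0.222,"claw":0.72},{"tx":0.05,"ty":-0.386,"tz":-0.4445,"claw":0.72},{"tx":0.05,"ty":-0.386,"tz":-0.4445,"claw":0.72},{"tx":0.05,"ty":-0.386,"tz":-0.4445,"claw":0.72},{"tx":0.05,"ty":-0.386,"tz":-0.4445,"claw":0.72}]' 20
python3 - <<'E'
from h import *
plan([.494,-.102,.14],17.4,-1)
E
```

```text
-1 t [ 0.1081 -0.3862 -0.4445] w [-0.85  0.    0.05]$[0]: bad value
```

```bash
python3 -m creep '[{"wx":0,"wy":0,"wz":0,"tx":0,"ty":-0.05,"tz":-0.05,"claw":0.72}]' 20; python3 -m creep --help | head -30
```

```text
clock: 0.2
position: [0.1986, -0.5578, 0.2471]
tool_rot: [-0.241, 1.569, -3.1]
force: [0.9, 0.8, 0.1]
grip_width: 0.073invalid input: not JSON, or not a number
```

```bash
python3 -m creep '[{"wx":0,"wy":0,"wz":0,"tx":0,"ty":-0.17,"tz":-0.2,"claw":0.72},{"wx":0,"wy":0,"wz":0,"tx":0,"ty":-0.17,"tz":-0.2,"claw":0.72},{"wx":0,"wy":0,"wz":0,"tx":0,"ty":-0.17,"tz":-0.2,"claw":0.72},{"wx":0,"wy":0,"wz":0,"tx":0,"ty":-0.17,"tz":-0.2,"claw":0.72},{"wx":0,"wy":0,"wz":0,"tx":0.03,"ty":-0.34,"tz":-0.4,"claw":0.72},{"wx":0,"wy":0,"wz":0,"tx":0.03,"ty":-0.34,"tz":-0.4,"claw":0.72},{"wx":0,"wy":0,"wz":0,"tx":0.03,"ty":-0.34,"tz":-0.4,"claw":0.72},{"wx":0,"wy":0,"wz":0,"tx":0.03,"ty":-0.34,"tz":-0.4,"claw":0.72}]' 20
python3 - <<'E'
from h import *
plan([.494,-.102,.14],17.4,-1)
E
```

```text
clock: 1.0
position: [0.4213, -0.2196, 0.2279]
tool_rot: [-0.168, 1.569, -3.026]
force: [0.7, -0.3, 0.2]
grip_width: 0.0237
-1 t [ 0.0877 -0.0927 -0.1028] w [-1.2   0.11  0.02]
```

```bash
python3 -m creep '[{"wx":-1.2,"wy":0.1,"wz":0,"tx":0.04,"ty":-0.05,"tz":-0.05,"claw":0.72},{"wx":-1.2,"wy":0.1,"wz":0,"tx":0.088,"ty":-0.093,"tz":-0.103,"claw":0.72},{"wx":-1.2,"wy":0.1,"wz":0,"tx":0.088,"ty":-0.093,"tz":-0.103,"claw":0.72},{"wx":-1.2,"wy":0.1,"wz":0,"tx":0.088,"ty":-0.093,"tz":-0.103,"claw":0.72},{"wx":-1.2,"wy":0.1,"wz":0,"tx":0.088,"ty":-0.093,"tz":-0.103,"claw":0.72},{"wx":-1.2,"wy":0.1,"wz":0,"tx":0.088,"ty":-0.093,"tz":-0.103,"claw":0.72}]' 20
python3 - <<'E'
from h import *
plan([.494,-.102,.093],17.4,-1)
c=bot.get_calibration("wrist");cv2.imwrite("pics/w1.png",bot.grab_frame("wrist"))
cv2.imwrite("pics/s1.png",bot.grab_frame("scene")[150:400,120:460].repeat(2,0).repeat(2,1))
E
```

```text
clock: 1.6
position: [0.4937, -0.1024, 0.1399]
tool_rot: [-0.138, 1.57, -2.976]
force: [-0.0, -0.2, -0.6]
grip_width: 0.0239
-1 t [ 0.0469 -0.0003 -0.0005] w [-0.03  0.05  0.01]
```

View pics/w1.png

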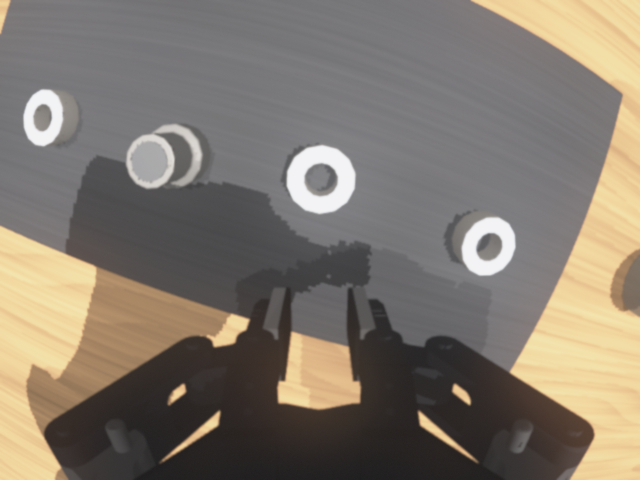

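View pics/s1.png

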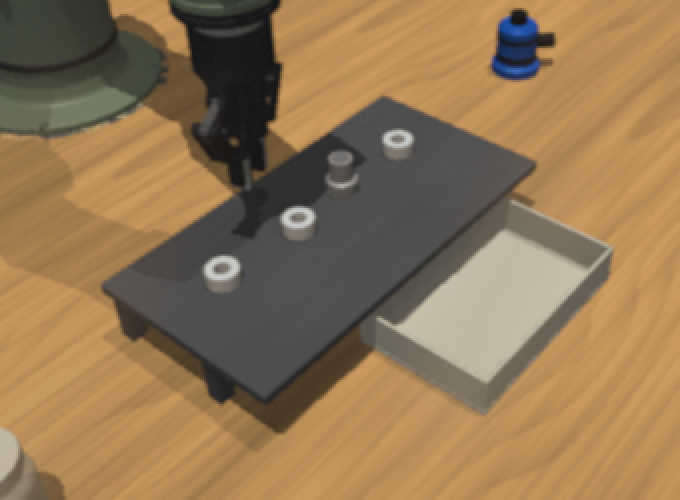

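The wrist view has the middle ring at (321,179), centred between the fingertips at x≈290 and 350. I'll descend in steps.

```bash
python3 -m creep '[{"wx":0,"wy":0,"wz":0,"tx":0.02,"ty":0,"tz":0,"claw":0.72},{"wx":0,"wy":0,"wz":0,"tx":0.035,"ty":0,"tz":0,"claw":0.72},{"wx":0,"wy":0,"wz":0,"tx":0.042,"ty":0,"tz":0,"claw":0.72},{"wx":0,"wy":0,"wz":0,"tx":0.045,"ty":0,"tz":0,"claw":0.72},{"wx":0,"wy":0,"wz":0,"tx":0.047,"ty":0,"tz":0,"claw":0.72},{"wx":0,"wy":0,"wz":0,"tx":0.047,"ty":0,"tz":0,"claw":0.72}]' 20
python3 - <<'E'
from h import *
plan([.6551,-.0519,.093],17.4,-1)
cv2.imwrite("pics/w2.png",bot.grab_frame("wrist"))
E
```

```text
clock: 2.3
position: [0.494, -0.1034, 0.0939]
tool_rot: [2.26, 1.57, -0.58]
force: [0.3, 0.2, -0.4]
grip_width: 0.0238
-1 t [ 0.001  -0.0013 -0.1691] w [-0.14 -0.04 -0.05]
```

View pics/w2.png

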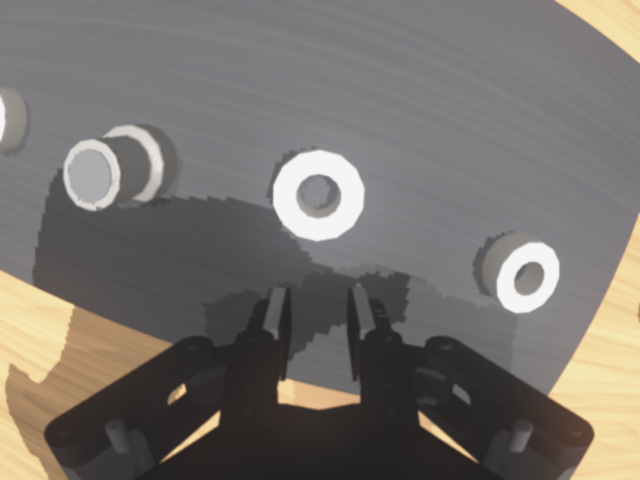

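```bash
python3 -m creep '[{"wx":0,"wy":0,"wz":0,"tx":0.001,"ty":0,"tz":-0.015,"claw":0.72},{"wx":0,"wy":0,"wz":0,"tx":0.001,"ty":0,"tz":-0.03,"claw":0.72},{"wx":0,"wy":0,"wz":0,"tx":0.001,"ty":0,"tz":-0.042,"claw":0.72},{"wx":0,"wy":0,"wz":0,"tx":0.001,"ty":0,"tz":-0.054,"claw":0.72},{"wx":0,"wy":0,"wz":0,"tx":0.001,"ty":0,"tz":-0.066,"claw":0.72},{"wx":0,"wy":0,"wz":0,"tx":0.001,"ty":0,"tz":-0.078,"claw":0.72},{"wx":0,"wy":0,"wz":0,"tx":0.001,"ty":0,"tz":-0.09,"claw":0.72},{"wx":0,"wy":0,"wz":0,"tx":0.001,"ty":0,"tz":-0.1,"claw":0.72}]' 20
python3 - <<'E'
from h import *
plan([.6551,-.0519,.093],17.4,-1)
cv2.imwrite("pics/w3.png",bot.grab_frame("wrist"))
E
```

```text
clock: 3.15
position: [0.5905, -0.0732, 0.093]
tool_rot: [2.406, 1.57, -0.434]
force: [-0.8, -0.2, 0.4]
grip_width: 0.0241
-1 t [ 0.0001 -0.0012 -0.068 ] w [-0.12 -0.05 -0.05]
```

View pics/w3.png

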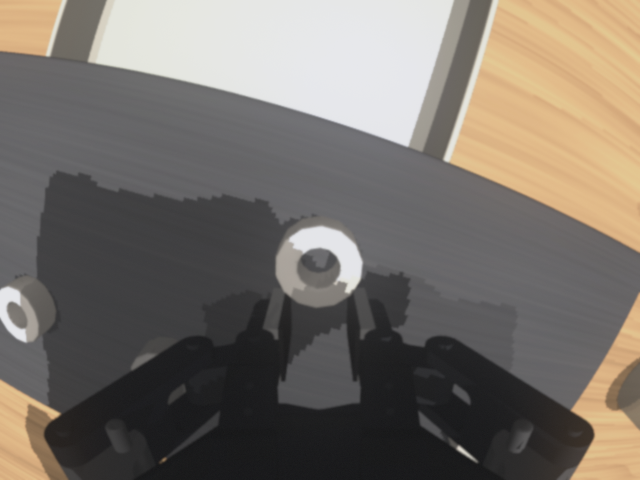

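The ring is cradled between the fingertips at (319,263), with the tray ahead. I'll push it over the edge.

```bash
python3 -m creep '[{"wx":0,"wy":0,"wz":0,"tx":0,"ty":0,"tz":-0.012,"claw":0.72},{"wx":0,"wy":0,"wz":0,"tx":0,"ty":0,"tz":-0.024,"claw":0.72},{"wx":0,"wy":0,"wz":0,"tx":0,"ty":0,"tz":-0.034,"claw":0.72},{"wx":0,"wy":0,"wz":0,"tx":0,"ty":0,"tz":-0.043,"claw":0.72},{"wx":0,"wy":0,"wz":0,"tx":0,"ty":0,"tz":-0.051,"claw":0.72},{"wx":0,"wy":0,"wz":0,"tx":0,"ty":0,"tz":-0.059,"claw":0.72},{"wx":0,"wy":0,"wz":0,"tx":0,"ty":0,"tz":-0.066,"claw":0.72},{"wx":0,"wy":0,"wz":0,"tx":0,"ty":0,"tz":-0.072,"claw":0.72}]' 20
python3 - <<'E'
from h import *
plan([.6551,-.0519,.093],17.4,-1)
cv2.imwrite("pics/w4.png",bot.grab_frame("wrist"))
E
```

```text
clock: 4.0
position: [0.6609, -0.051, 0.0931]
tool_rot: [2.812, 1.569, -0.027]
force: [0.7, 0.4, 0.0]
grip_width: 0.0239
-1 t [ 0.0001 -0.0008  0.0059] w [-0.08 -0.11 -0.04]
```

View pics/w4.png

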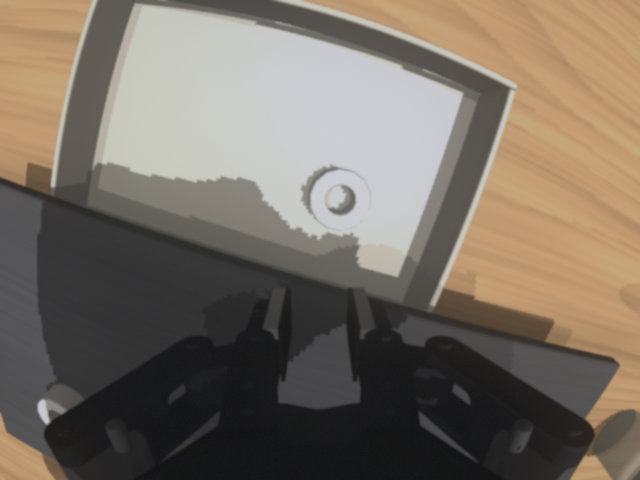

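The first ring lies flat in the tray at (340,199). Next I raise the tool and move to the right-hand ring.

```bash
python3 -m creep '[{"wx":0,"wy":0,"wz":0,"tx":-0.04,"ty":0,"tz":0,"claw":0.72},{"wx":0,"wy":0,"wz":0,"tx":-0.06,"ty":0,"tz":0,"claw":0.72},{"wx":0,"wy":0,"wz":0,"tx":-0.06,"ty":0,"tz":0,"claw":0.72}]' 20
python3 - <<'E'
from h import *
plan([.498,-.216,.15],39.6,-1)
E
```

```text
clock: 4.35
position: [0.6629, -0.0507, 0.1563]
tool_rot: [2.844, 1.564, 0.005]
force: [0.3, 0.5, -0.4]
grip_width: 0.0236
-1 t [0.0051 0.1087 0.2066] w [-22.28  -0.36  -0.19]
```

```bash
python3 -m creep '[{"wx":-8,"wy":0,"wz":0,"tx":0,"ty":0.025,"tz":0.045,"claw":0.72},{"wx":-16,"wy":0,"wz":0,"tx":0,"ty":0.045,"tz":0.085,"claw":0.72},{"wx":-22.3,"wy":-0.4,"wz":-0.2,"tx":0,"ty":0.065,"tz":0.125,"claw":0.72},{"wx":-22.3,"wy":-0.4,"wz":-0.2,"tx":0.005,"ty":0.09,"tz":0.165,"claw":0.72},{"wx":-22.3,"wy":-0.4,"wz":-0.2,"tx":0.005,"ty":0.109,"tz":0.207,"claw":0.72},{"wx":-22.3,"wy":-0.4,"wz":-0.2,"tx":0.005,"ty":0.109,"tz":0.207,"claw":0.72},{"wx":-22.3,"wy":-0.4,"wz":-0.2,"tx":0.005,"ty":0.109,"tz":0.207,"claw":0.72}]' 20
python3 - <<'E'
from h import *
plan([.498,-.216,.093],39.6,-1)
cv2.imwrite("pics/w5.png",bot.grab_frame("wrist"))
E
```

```text
clock: 5.05
position: [0.497, -0.2172, 0.1499]
tool_rot: [-0.475, 1.57, -2.927]
force: [0.5, 1.3, 0.6]
grip_width: 0.0238
-1 t [ 0.0569 -0.0003 -0.0016] w [-0.1   0.05  0.03]
```

View pics/w5.png

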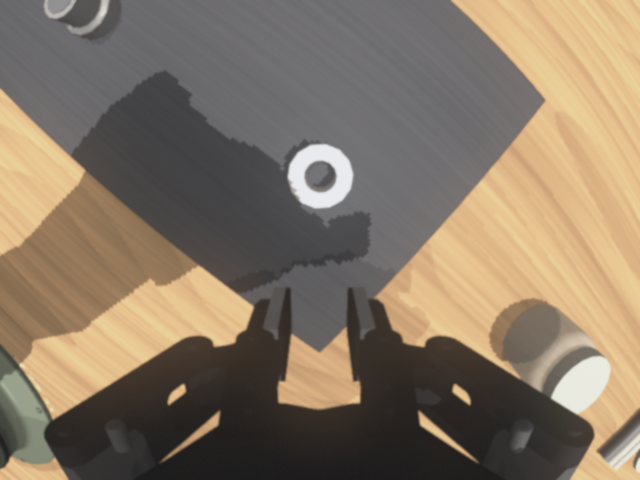

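The right ring is centred ahead of the fingers at (320,176). I'll descend and push.

```bash
python3 -m creep '[{"wx":0,"wy":0,"wz":0,"tx":0.03,"ty":0,"tz":0,"claw":0.72},{"wx":0,"wy":0,"wz":0,"tx":0.048,"ty":0,"tz":0,"claw":0.72},{"wx":0,"wy":0,"wz":0,"tx":0.055,"ty":0,"tz":0,"claw":0.72},{"wx":0,"wy":0,"wz":0,"tx":0.057,"ty":0,"tz":0,"claw":0.72},{"wx":0,"wy":0,"wz":0,"tx":0.057,"ty":0,"tz":0,"claw":0.72}]' 20 && python3 -m creep '[{"wx":0,"wy":0,"wz":0,"tx":0,"ty":0,"tz":-0.015,"claw":0.72},{"wx":0,"wy":0,"wz":0,"tx":0,"ty":0,"tz":-0.03,"claw":0.72},{"wx":0,"wy":0,"wz":0,"tx":0,"ty":0,"tz":-0.042,"claw":0.72},{"wx":0,"wy":0,"wz":0,"tx":0,"ty":0,"tz":-0.054,"claw":0.72},{"wx":0,"wy":0,"wz":0,"tx":0,"ty":0,"tz":-0.066,"claw":0.72},{"wx":0,"wy":0,"wz":0,"tx":0,"ty":0,"tz":-0.078,"claw":0.72},{"wx":0,"wy":0,"wz":0,"tx":0,"ty":0,"tz":-0.09,"claw":0.72},{"wx":0,"wy":0,"wz":0,"tx":0,"ty":0,"tz":-0.1,"claw":0.72}]' 20
python3 - <<'E'
from h import *
plan([.6593,-.0827,.093],39.6,-1)
cv2.imwrite("pics/w6.png",bot.grab_frame("wrist"))
E
```

```text
clock: 5.6
position: [0.4983, -0.2158, 0.0933]
tool_rot: [-1.295, 1.571, 2.538]
force: [-0.0, 1.0, -0.4]
grip_width: 0.0236
clock: 6.4
position: [0.5761, -0.1512, 0.0932]
tool_rot: [-1.697, 1.57, 2.137]
force: [-2.0, -0.6, 1.5]
grip_width: 0.024
-1 t [ 0.0002  0.0003 -0.1077] w [ 0.06 -0.    0.02]
```

View pics/w6.png

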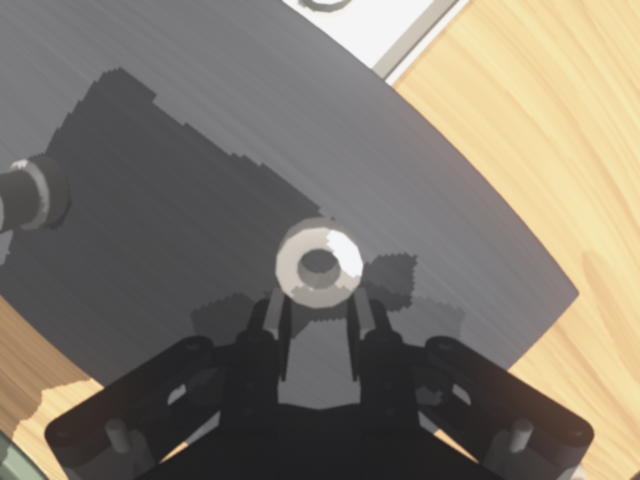

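```bash
python3 -m creep '[{"wx":0,"wy":0,"wz":0,"tx":0,"ty":0,"tz":-0.012,"claw":0.72},{"wx":0,"wy":0,"wz":0,"tx":0,"ty":0,"tz":-0.024,"claw":0.72},{"wx":0,"wy":0,"wz":0,"tx":0,"ty":0,"tz":-0.036,"claw":0.72},{"wx":0,"wy":0,"wz":0,"tx":0,"ty":0,"tz":-0.048,"claw":0.72},{"wx":0,"wy":0,"wz":0,"tx":0,"ty":0,"tz":-0.058,"claw":0.72},{"wx":0,"wy":0,"wz":0,"tx":0,"ty":0,"tz":-0.068,"claw":0.72},{"wx":0,"wy":0,"wz":0,"tx":0,"ty":0,"tz":-0.075,"claw":0.72}]' 20
python3 - <<'E'
from h import *
plan([.6593,-.0827,.093],39.6,-1)
cv2.imwrite("pics/w7.png",bot.grab_frame("wrist"))
E
```

```text
clock: 7.15
position: [0.6356, -0.1012, 0.0933]
tool_rot: [-2.901, 1.569, 0.934]
force: [-1.0, -0.2, -0.3]
grip_width: 0.0239
-1 t [ 0.0004  0.0009 -0.0301] w [ 0.15 -0.08  0.02]
```

View pics/w7.png

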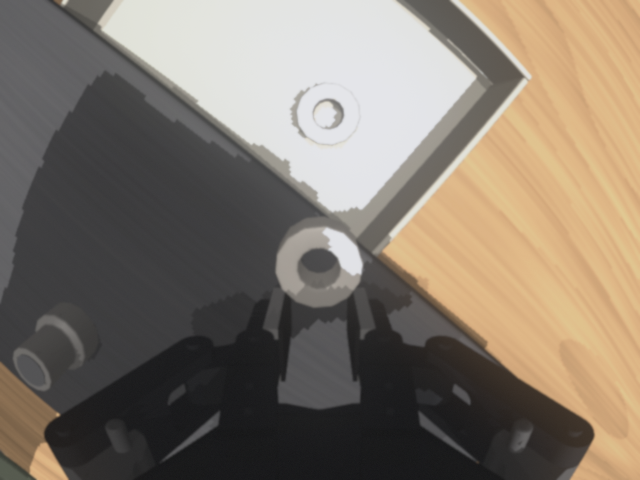

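The ring is at about (0.653, -0.086), close to the tray's right wall. I'll veer left a little within the cradle, then push it over.

```bash
python3 -m creep '[{"wx":0,"wy":0,"wz":0,"tx":0,"ty":-0.003,"tz":-0.007,"claw":0.72},{"wx":0,"wy":0,"wz":0,"tx":0,"ty":-0.006,"tz":-0.013,"claw":0.72},{"wx":0,"wy":0,"wz":0,"tx":0,"ty":-0.0085,"tz":-0.019,"claw":0.72},{"wx":0,"wy":0,"wz":0,"tx":0,"ty":-0.0085,"tz":-0.026,"claw":0.72},{"wx":0,"wy":0,"wz":0,"tx":0,"ty":-0.0085,"tz":-0.033,"claw":0.72},{"wx":0,"wy":0,"wz":0,"tx":0,"ty":-0.0085,"tz":-0.04,"claw":0.72},{"wx":0,"wy":0,"wz":0,"tx":0,"ty":-0.0085,"tz":-0.04,"claw":0.72}]' 20
python3 - <<'E'
from h import *
cv2.imwrite("pics/w8.png",bot.grab_frame("wrist"))
E
```

```text
clock: 7.9
position: [0.6621, -0.0674, 0.0934]
tool_rot: [-2.962, 1.568, 0.875]
force: [0.8, 0.3, -1.5]
grip_width: 0.024
```

View pics/w8.png

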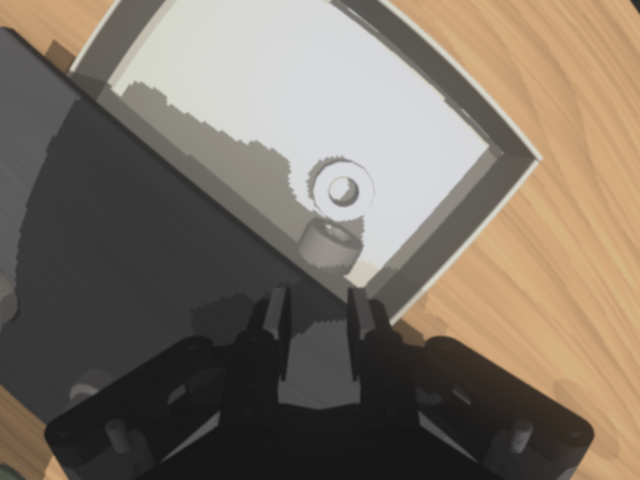

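The second ring has dropped into the tray at (330,247), beside the first. Now the left ring.

```bash
python3 -m creep '[{"wx":0,"wy":0,"wz":0,"tx":-0.04,"ty":0,"tz":0,"claw":0.72},{"wx":0,"wy":0,"wz":0,"tx":-0.075,"ty":0,"tz":0,"claw":0.72},{"wx":0,"wy":0,"wz":0,"tx":-0.075,"ty":0,"tz":0,"claw":0.72}]' 20
python3 - <<'E'
from h import *
plan([.487,.087,.165],-11.1,-1)
E
```

```text
clock: 8.25
position: [0.6636, -0.0686, 0.1731]
tool_rot: [2.599, 1.563, 0.152]
force: [0.5, -0.1, 0.6]
grip_width: 0.024
-1 t [ 0.0069 -0.2325  0.0362] w [50.87 -0.47 -0.05]
```

```bash
python3 -m creep '[{"wx":8,"wy":0,"wz":0,"tx":0,"ty":-0.04,"tz":0.006,"claw":0.72},{"wx":16,"wy":0,"wz":0,"tx":0,"ty":-0.075,"tz":0.012,"claw":0.72},{"wx":24,"wy":0,"wz":0,"tx":0,"ty":-0.11,"tz":0.017,"claw":0.72},{"wx":32,"wy":0,"wz":0,"tx":0,"ty":-0.145,"tz":0.022,"claw":0.72},{"wx":40,"wy":-0.3,"wz":0,"tx":0,"ty":-0.18,"tz":0.028,"claw":0.72},{"wx":48,"wy":-0.4,"wz":0,"tx":0.003,"ty":-0.21,"tz":0.033,"claw":0.72},{"wx":50.9,"wy":-0.5,"wz":0,"tx":0.007,"ty":-0.2325,"tz":0.036,"claw":0.72},{"wx":50.9,"wy":-0.5,"wz":0,"tx":0.007,"ty":-0.2325,"tz":0.036,"claw":0.72}]' 20
python3 - <<'E'
from h import *
plan([.487,.087,.093],-11.1,-1)
cv2.imwrite("pics/w9.png",bot.grab_frame("wrist"))
E
```

```text
clock: 9.05
position: [0.4851, 0.0889, 0.1646]
tool_rot: [0.646, 1.569, -2.689]
force: [0.4, -0.1, -0.2]
grip_width: 0.024
-1 t [ 0.0716  0.0014 -0.0023] w [ 0.05  0.08 -0.06]
```

View pics/w9.png

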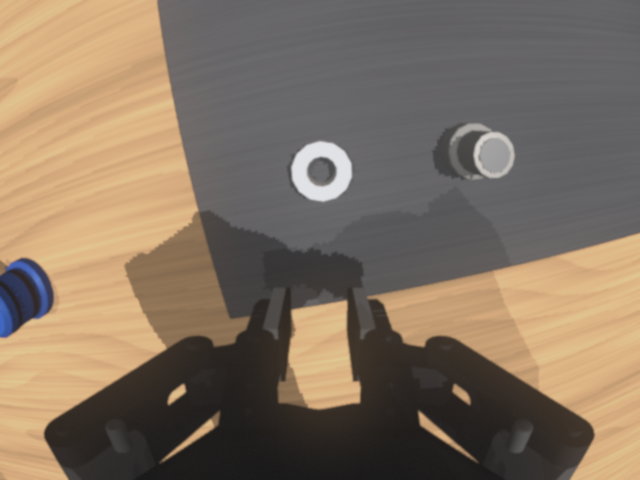

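The left ring is centred at (321,171), with the fitting well clear to the right at (490,155). I'll descend and push.

```bash
python3 -m creep '[{"wx":0,"wy":0,"wz":0,"tx":0.035,"ty":0.001,"tz":-0.002,"claw":0.72},{"wx":0,"wy":0,"wz":0,"tx":0.06,"ty":0.001,"tz":-0.002,"claw":0.72},{"wx":0,"wy":0,"wz":0,"tx":0.069,"ty":0.001,"tz":-0.002,"claw":0.72},{"wx":0,"wy":0,"wz":0,"tx":0.0715,"ty":0.001,"tz":-0.002,"claw":0.72},{"wx":0,"wy":0,"wz":0,"tx":0.0715,"ty":0.001,"tz":-0.002,"claw":0.72}]' 20 && python3 -m creep '[{"wx":0,"wy":0,"wz":0,"tx":0,"ty":0,"tz":-0.015,"claw":0.72},{"wx":0,"wy":0,"wz":0,"tx":0,"ty":0,"tz":-0.03,"claw":0.72},{"wx":0,"wy":0,"wz":0,"tx":0,"ty":0,"tz":-0.042,"claw":0.72},{"wx":0,"wy":0,"wz":0,"tx":0,"ty":0,"tz":-0.054,"claw":0.72},{"wx":0,"wy":0,"wz":0,"tx":0,"ty":0,"tz":-0.066,"claw":0.72},{"wx":0,"wy":0,"wz":0,"tx":0,"ty":0,"tz":-0.078,"claw":0.72},{"wx":0,"wy":0,"wz":0,"tx":0,"ty":0,"tz":-0.09,"claw":0.72},{"wx":0,"wy":0,"wz":0,"tx":0,"ty":0,"tz":-0.1,"claw":0.72}]' 20
python3 - <<'E'
from h import *
plan([.6544,.0544,.093],-11.1,-1)
cv2.imwrite("pics/w10.png",bot.grab_frame("wrist"))
E
```

```text
clock: 9.6
position: [0.4887, 0.086, 0.0938]
tool_rot: [1.616, 1.57, -1.718]
force: [0.2, 0.5, 0.3]
grip_width: 0.0242
clock: 10.4
position: [0.5877, 0.0667, 0.0939]
tool_rot: [1.627, 1.57, -1.707]
force: [-1.9, 0.6, 1.6]
grip_width: 0.0241
-1 t [ 0.0009 -0.0006 -0.0678] w [ 0.07 -0.   -0.06]
```

View pics/w10.png

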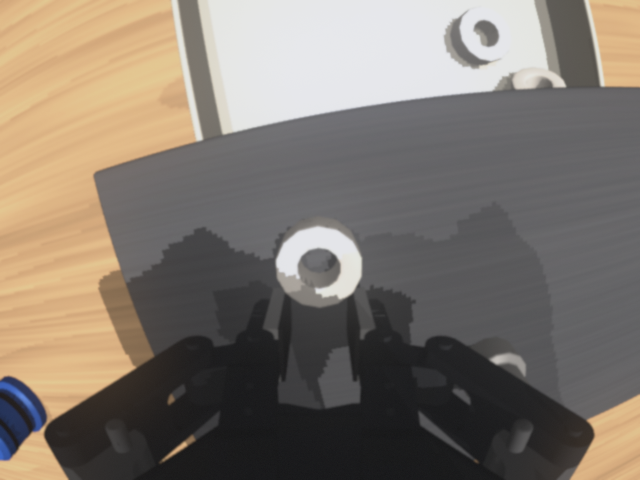

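The left ring is cradled at (319,262) and heading inside the tray's left wall. I'll finish the push.

```bash
python3 -m creep '[{"wx":0,"wy":0,"wz":0,"tx":0.0005,"ty":0,"tz":-0.012,"claw":0.72},{"wx":0,"wy":0,"wz":0,"tx":0.0005,"ty":0,"tz":-0.024,"claw":0.72},{"wx":0,"wy":0,"wz":0,"tx":0.0005,"ty":0,"tz":-0.034,"claw":0.72},{"wx":0,"wy":0,"wz":0,"tx":0.0005,"ty":0,"tz":-0.043,"claw":0.72},{"wx":0,"wy":0,"wz":0,"tx":0.0005,"ty":0,"tz":-0.051,"claw":0.72},{"wx":0,"wy":0,"wz":0,"tx":0.0005,"ty":0,"tz":-0.059,"claw":0.72},{"wx":0,"wy":0,"wz":0,"tx":0.0005,"ty":0,"tz":-0.066,"claw":0.72},{"wx":0,"wy":0,"wz":0,"tx":0.0005,"ty":0,"tz":-0.073,"claw":0.72}]' 20
python3 - <<'E'
from h import *
cv2.imwrite("pics/w11.png",bot.grab_frame("wrist"))
E
```

```text
clock: 11.25
position: [0.6611, 0.0523, 0.0935]
tool_rot: [2.503, 1.569, -0.832]
force: [0.3, -0.1, -0.3]
grip_width: 0.0238
```

View pics/w11.png

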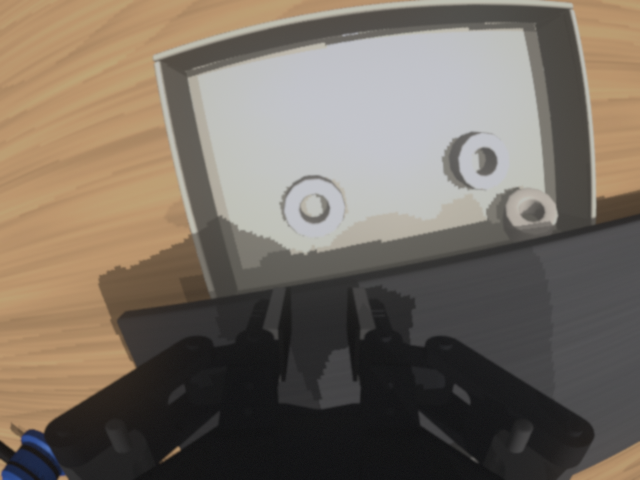

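All three rings are visible in the tray, at (314,207), (482,160) and (531,208). I'll retract and check.

```bash
python3 -m creep '[{"wx":0,"wy":0,"wz":0,"tx":-0.04,"ty":0,"tz":0,"claw":0.72},{"wx":0,"wy":0,"wz":0,"tx":-0.08,"ty":0,"tz":0,"claw":0.72},{"wx":0,"wy":0,"wz":0,"tx":-0.11,"ty":0,"tz":0.02,"claw":0.72},{"wx":0,"wy":0,"wz":0,"tx":-0.13,"ty":0,"tz":0.06,"claw":0.72},{"wx":0,"wy":0,"wz":0,"tx":-0.14,"ty":0,"tz":0.1,"claw":0.72},{"wx":0,"wy":0,"wz":0,"tx":-0.14,"ty":0,"tz":0.1,"claw":0.72},{"wx":0,"wy":0,"wz":0,"tx":-0.14,"ty":0,"tz":0.1,"claw":0.72}]' 20
python3 - <<'E'
from h import *
a=bot.grab_frame("top");b=bot.grab_frame("scene")
c=bot.get_calibration("top"); cs=bot.get_calibration("scene")
cv2.imwrite("pics/end_top.png",cv2.resize(a[150:310,150:540],None,fx=2,fy=2,interpolation=2));cv2.imwrite("pics/end_scene.png",b)
a0=cv2.imread("pics/scene0.png")
for r in [(355,145,50,50),(80,350,75,90)]:
    x,y,w,h=r; print(r,cv2.absdiff(b,a0)[y:y+h,x:x+w].mean())
d=cv2.absdiff(b,a0).max(2); print("fitting px", proj(cs,[.532,-.013,.08]), d[222:248,280:302].mean())
E
```

```text
clock: 12.0
position: [0.5636, 0.0715, 0.2341]
tool_rot: [3.006, 1.568, -0.329]
force: [0.6, 0.4, -0.3]
grip_width: 0.0242
(355, 145, 50, 50) 6.2904
(80, 350, 75, 90) 7.241382716049383
fitting px (np.float64(290.7939503466505), np.float64(241.29172460325387)) 6.078671328671328
```

View pics/end_top.png

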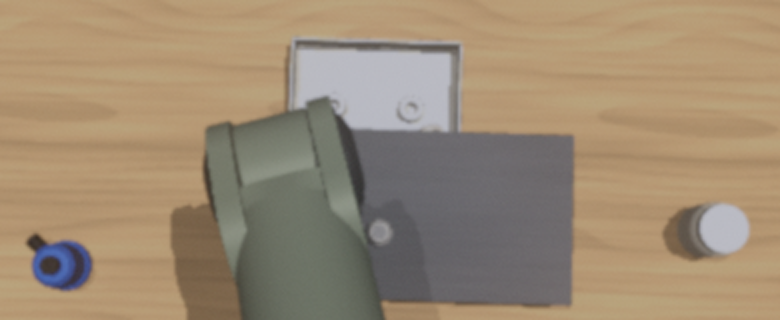

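View pics/end_scene.png

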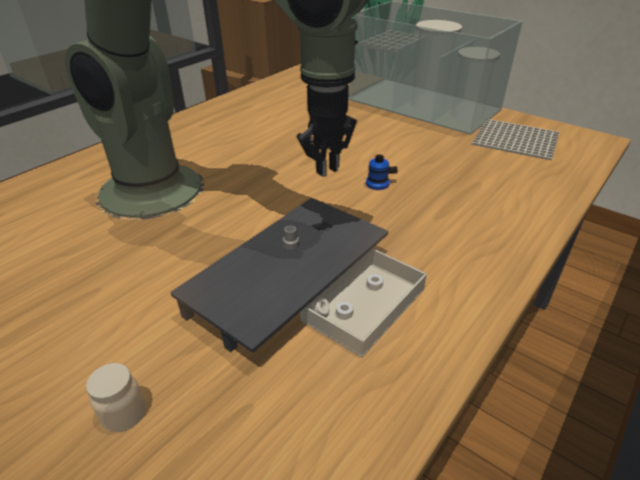

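Run:
```python
from h import *
im=cv2.imread("pics/end_scene.png");cv2.imwrite("pics/z.png",cv2.resize(im[240:360,280:440],None,fx=5,fy=5,interpolation=2))
c=bot.get_calibration("scene")
for uv,z in [((323,307),.021),((323,307),.03),((344,310),.022),((375,283),.022)]: print(ray(c,*uv,z)-[.715,-.001,0])
```

```text
[-0.0468 -0.0754  0.021 ]
[-0.0414 -0.0822  0.03  ]
[-0.0091 -0.0573  0.022 ]
[-0.0043  0.0442  0.022 ]
```

View pics/z.png

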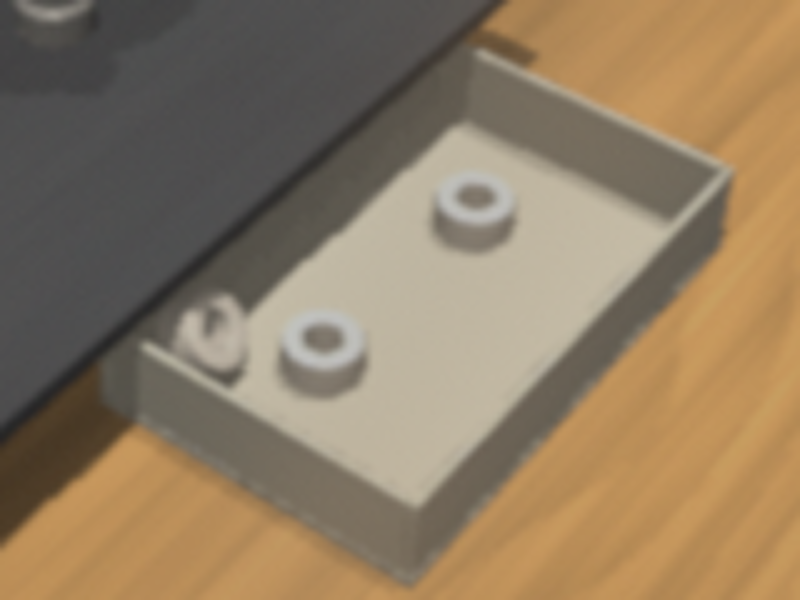

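The third ring stands tilted on its edge, inside the tray and below the rim. Before handing in, I'll check that it is at rest and that the other objects haven't moved.

```bash
python3 -m creep '[{"wx":0,"wy":0,"wz":0,"tx":0,"ty":0,"tz":0,"claw":0.72},{"wx":0,"wy":0,"wz":0,"tx":0,"ty":0,"tz":0,"claw":0.72},{"wx":0,"wy":0,"wz":0,"tx":0,"ty":0,"tz":0,"claw":0.72},{"wx":0,"wy":0,"wz":0,"tx":0,"ty":0,"tz":0,"claw":0.72},{"wx":0,"wy":0,"wz":0,"tx":0,"ty":0,"tz":0,"claw":0.72},{"wx":0,"wy":0,"wz":0,"tx":0,"ty":0,"tz":0,"claw":0.72},{"wx":0,"wy":0,"wz":0,"tx":0,"ty":0,"tz":0,"claw":0.72},{"wx":0,"wy":0,"wz":0,"tx":0,"ty":0,"tz":0,"claw":0.72}]' 20
python3 - <<'E'
from h import *
b=bot.grab_frame("scene"); e=cv2.imread("pics/end_scene.png"); a=cv2.imread("pics/scene0.png")
g=lambda i,r:np.float32(cv2.cvtColor(i,6)[r[1]:r[1]+r[3],r[0]:r[0]+r[2]])
for n,r,p in [("ring",(305,290,35,35),e),("pump",(355,145,50,50),a),("jar",(75,350,80,90),a),("fit",(278,222,26,28),a)]:
    w=cv2.createHanningWindow((r[2],r[3]),cv2.CV_32F);print(n,cv2.phaseCorrelate(g(p,r),g(b,r),w))
E
```

```text
clock: 12.9
position: [0.5643, 0.0711, 0.2332]
tool_rot: [2.721, 1.569, -0.614]
force: [0.0, 0.2, -0.5]
grip_width: 0.0239
ring ((0.023743647309302673, 0.009966287728151002), 0.9985446760683884)
pump ((0.07570498763403677, -0.05668391640885062), 0.9339809967041015)
jar ((-0.09208667255592218, -0.06475685427902533), 0.8845043317476908)
fit ((0.5406683765663978, 0.034502996979105305), 0.8781584857422629)
```

Run:
```python
from workcell import bot
print(bot.job_done())
```

```text
the job is handed in; nothing more can be done
None
```

I pushed all three rings across the stand and over its far edge with the partly open fingertips, about 24 mm apart. All three dropped into the tray, and I handed the job in at about 13 s of the 51 s allowed.

- **Rings:** The last pictures put them at about (-9, -57), (-4, 44) and (-47, -75) mm from the tray's centre, within the 70 by 110 mm limits and below the rim. The ring at (-47, -75) came to rest tilted on its edge rather than flat. It did not move over a 0.9 s check.
- **Fitting, pump and jar:** The pump and jar shifted by less than 0.1 pixel in the scene picture. The fitting stands upright and shifted by about 0.5 pixel, roughly 1 mm, which may only be the changed shadow.
- **Arm:** I left it raised, touching nothing. The wrist force read no more than about 3 N at the end of any move.

No check failed. The hand-in reported no verdict.

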